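Raise the budgie's telescoping perch to its second stop and hold it

ROBOT

A 6-joint arm with a two-finger parallel gripper is mounted at the origin on the work surface. World frame = base frame: x ahead of the robot, y to its left, z up, the work surface at z = 0. Lengths are in m, angles in rad, forces in N, time in s.
With the tool pointing down it reaches from about 0.4 to 0.825 m from the base axis. Payload 7 kg.
Tool frame: the origin (TCP) lies midway between the tips of the shut fingers; the grasp point (between the pads) lies 19 mm behind it; z points along the fingers, y is the line along which they close (so a half turn about z gives the same grasp; the last joint's range is limited). The gripper opens to 88 mm and grips with 3 to 60 N. Pads are 19 mm wide; open, the fingers measure 130 mm over their backs; the gripper's body (78 mm by 193 mm) begins 47 mm behind the grasp point.
Start: joints at [-0.837, 0.359, 0.012, 0, -1.224, -0.288], TCP at [0.291, -0.609, 0.227] pointing down, gripper open.
Joint ranges: [-3.07, 3.07], [-1.43, 2.12], [-1.02, 1.25], [-3.03, 1.67], [-3.05, -0], [-3.03, 3.03]. Speed limits (rad/s): [2.39, 2.39, 3.01, 3.14, 3.14, 3.14].

INTERFACE

Orientations are given as [roll, pitch, yaw] about the fixed x, y, z axes, in that order (R = Rz(yaw) Ry(pitch) Rx(roll)).
In Python, from station import get_state, grab_frame, calibration, job_done, boxes_of, regions_of, spot_point gives the robot as it stands. The module is installed in compiled form; this text tells all that it offers.
- The arm moves only by the tool arm_command, never from a script. Its argument "commands" is a list of rows, each an object of numbers: "tx", "ty", "tz": the shift along the tool's x, y, z each as a share of 25 cm, from -1 to 1; "twist": the turn about the tool's z as a share of 180 degrees, from -1 to 1. A call has exactly 8 rows; each row is the pose to reach, as a shift and turn from the pose commanded when the call began, along the tool's axes at that moment, turning the shorter way round; what a row does not reach only later rows make up. A row lasts 1/12 s, in which the tool goes at most 41.7 mm and 7.16 degrees, less where a joint would pass 70% of its speed; a pose out of reach is approached as far as the arm can. A call with a number of a shift or a turn outside -1 to 1 is refused whole. A call with a gripper value outside its range is refused whole. "claw" is the opening, from 0 (shut) to 1 (fully open), set as the call begins (left out, the last holds). The fingers move at their own pace and stop on an object; "grip_force" is the grip in N (left out, the last holds). Time passes only in rows, so rows that repeat a pose let the fingers close, or fill a call up. It gives the time, the measured TCP pose, the force, the opening and the grip force at its end, in the units of the state.
- get_state(): the state, without advancing time (a new reading comes with each control period).
- grab_frame(name): name is "scene" or "top" or "wrist"; returns the picture (480x640x3 uint8, red, green, blue); there is no depth.
- calibration(name): a dict with "camera_matrix" (3x3 intrinsics, pixels), "extrinsics" (4x4, takes a point from camera to world coordinates). Camera axes: x right, y down, z forward; pixel columns grow to the right and rows downward; lengths in m; the calibration is good to about 2 mm. A picture is of the moment at which its call begins: read the wrist's pose just before it. calibration takes no time and is no camera call; for the wrist camera it gives the pose at the moment of the call.
- job_done(): hands the job in; it is judged then, once.
Trained networks look in the newest picture that a camera, given by its name, has taken for a name from the list of things; names that differ only in an ending like _2 or _b are one class to them, and where a whole thing is asked for, a point or a joint stands for the part that bears it (a point fixed in the world has none). Each returns a list of dicts, best first, with "score" (0 to 1); they miss things now and then, are a little off and sometimes report something else, mostly with a low value. They report only what shows in the picture. A call takes as long as a camera call. They do not tell look-alikes from the thing itself.
- boxes_of(query, camera): "rect" ([left, top, right, bottom] in pixels, round what is visible of it).
- regions_of(query, camera): "region" (480x640 bool, what is visible of it) and "rect" ([left, top, right, bottom] in pixels, round what is visible of it).
- spot_point(query, camera): "uv" ([column, row] in pixels: a listed point, or the origin of a listed thing).
The state is a dict: "t": time; "q": joint angles; "qd": joint speeds; "joint_efforts": joint torques, N m; "eef_pos": TCP position; "ee_rot": TCP orientation; "force": force on the tool from outside, world axes, zero at the start; "moment": the same for the moment, N m; "width": finger opening in m; "gripper_force": force on a finger pad.
Only numpy, scipy, OpenCV 4.12 (cv2) and the standard library are available. Lean on these libraries where they do the work, as an engineer would, in place of code of your own. Each camera call takes 0.05 s, during which the arm holds its last target. There are 200 camera calls.

TASK

The budgie is coming out of its cage: press the release button on the perch stand all the way in, then take the bamboo crossbar in the gripper and draw the telescoping pole up, past the first click, to its second stop at full height. The pole sinks back if let go, so finish while still gripping the crossbar and holding it fully up; leave the feeding trays, dish, toy and metal box where they are.

Things in the scene. Friction and masses are not known exactly. Their poses are not given: they have to be found in the camera images.
- stand: bird perch stand fixed to the table by a round grey suction foot 112 mm wide: an upright telescoping pole (outer tube 28 mm thick, collar 42 mm thick, 88 to 120 mm up) with a bamboo crossbar on top. A grey arm on the collar, 34 mm wide, top 112 mm up, reaches 76 mm out and carries the button. Origin: on the pole's axis at table height; z up; -x points to the button; y along the crossbar.
- button_top (a point): centre of the top face of the release button, a round aluminium button 26 mm across on the collar's arm, 56 mm from the pole's axis (along the stand's -x), 124 mm above the table when out.
- button (a joint): how far the button is pressed straight down: 0 out, 0.008 m fully in. It moves against a friction of about 3 N and stays in where it is left. Until it is in by about 5 mm a pin locks the pole down.
- crossbar (a point): bamboo crossbar, a round rod 18 mm thick, 170 mm long along its y axis (the stand's y), level across the pole's top. Origin: the rod's centre, on the pole's axis, 168 mm above the table with the pole down, 288 mm at the second stop. The pole below it is 16 mm thick (22 mm in the 8 mm right under the bar). It moves only straight up and down.
- tube (a joint): how far the pole is drawn out, straight up: 0 down (as at the start), about 0.06 m first stop (a click: about 5 N of upward pull passes it, then it keeps the pole from sinking below), 0.12 m second stop, a hard end stop. Pole and crossbar weigh about 2 N and sink back to the first stop if let go above it.
- trays: bystander: stack of three green plastic feeding trays, 130 x 100 mm, 86 mm high, loose. Origin: centre of the underside.
- dish: bystander: white ceramic dish, 110 mm across, 35 mm high, loose. Origin: centre of the underside.
- toy: bystander: blue hard silicone bird toy of turned shape, 60 mm across, 50 mm high, loose. Origin: centre of the underside.
- tin: bystander: aluminium box with a closed hinged lid, 114 x 154 mm, 70 mm high, fixed. Origin: centre of the underside.
There are look-alikes about, which are no part of the job. Several things have the shape of the stand; the one meant has the colours described above.

How it is judged:
On the way, in this order (a step that is already met when the one before it is completed fails the run):
1. the release button is pressed in while the pole is still down (value of joint button above 0.0065 m and value of joint tube below 0.01 m), for 0.1 s.
2. the crossbar, in the fingers, is drawn up past the first stop (value of joint tube above 0.066 m and contact force between the fingers and stand above 1 N and distance between the grasp point and crossbar below 0.095 m), for 0.05 s.
At the end, for the whole second after the job is handed in: The pole is within 7 mm of its second stop (drawn out more than 113 mm of 120), still, and held there by the fingers (contact over 1 N, the point between the finger pads within 95 mm of the crossbar's centre) (value of joint tube above 0.113 m and velocity of joint tube between -0.01 and 0.01 m/s and contact force between the fingers and stand above 1 N and distance between the grasp point and crossbar below 0.095 m); the arm keeps its last pose, push and grip.
It fails at once if the trays, dish or toy are moved by more than 30 mm or knocked over (distance of any of trays, dish, toy from where it was at the start of the episode above 0.03 m or angle between any of trays, dish, toy's own z axis and vertical above 0.5 rad).
It also fails if it takes over 42 s, if anything falls off the work surface, if the arm or the gripper's body presses on something with over 40 N, if the wrist force passes 120 N, or if a joint passes its speed limit or range.

## Working session

There is one attempt and no reset: what is moved stays moved. The work goes in short steps, Python scripts to look and compute and a tool call to move; the robot and the scene stay as the last step left them, time stands still between calls to the robot, and variables do not carry over. Pictures are saved under pics/ and viewed, at most 10 in all, crops included, and the job is handed in when it is done.

Besides the shell and the picture viewer there is one more tool, called after "Call:" as name([rows], argument=value, ...), one row to a line, values as JSON. arm_command: Moves the arm, as the interface text tells. Shift numbers are shares of 25 cm and turn numbers shares of 180 degrees, none past 1 either way. Its arguments: {"type":"object","properties":{"commands":{"type":"array"},"claw":{"type":"number"},"grip_force":{"type":"number"}},"required":["commands"]}

```bash
mkdir -p pics; python3 - <<'E'
from station import *
import cv2,numpy as np
s=get_state();print(s)
for c in("scene","top"):
    im=grab_frame(c);cv2.imwrite(f"pics/{c}0.png",im[:,:,::-1])
    k=calibration(c);print(c,np.round(k["camera_matrix"],1).tolist(),np.round(k["extrinsics"],4).tolist())
    for q in("stand","button_top","crossbar"):
        print(q,[(np.round(d["uv"]).tolist(),round(d["score"],2)) for d in spot_point(q,c)])
    for q in("trays","dish","toy","tin","stand"):
        print(q,[(np.round(d["rect"]).tolist(),round(d["score"],2)) for d in boxes_of(q,c)])
E
```

```text
{'t': 0.0, 'q': array([-8.36921758e-01,  3.59389093e-01,  1.10678876e-02, -3.65071514e-04,
       -1.22410424e+00, -2.88110231e-01]), 'qd': array([ 4.14441698e-04, -1.38955379e-03, -2.35992952e-03, -5.43649248e-05,
       -4.85912499e-05, -8.74878669e-04]), 'joint_efforts': array([ 4.12677355e-04, -5.82720888e+01,  2.93054116e+01,  6.99736789e+00,
        6.74028648e-03, -1.71280631e-04]), 'eef_pos': array([ 0.29079971, -0.60860404,  0.2256225 ]), 'ee_rot': array([ 3.13993316e+00, -1.33900279e-04, -2.69595253e+00]), 'force': array([0.25597679, 0.0622604 , 0.54644428]), 'moment': array([0.00546988, 0.02586012, 0.00945702]), 'gripper_force': 0.0, 'width': 0.08782020837577569}
scene [[500.4, 0.0, 319.0], [0.0, 500.4, 236.3], [0.0, 0.0, 1.0]] [[0.8544, 0.4313, -0.2899, 0.8875], [0.5197, -0.708, 0.4782, -0.6254], [0.001, -0.5592, -0.8291, 1.2459], [0.0, 0.0, 0.0, 1.0]]
stand [([297.0, 222.0], 0.94), ([388.0, 265.0], 0.89), ([220.0, 289.0], 0.81), ([296.0, 293.0], 0.61), ([283.0, 410.0], 0.33)]
button_top [([380.0, 230.0], 0.57), ([278.0, 197.0], 0.49), ([202.0, 256.0], 0.48), ([282.0, 254
[... 653 characters left out ...]
667], [0.0, 0.0, 0.0, 1.0]]
stand [([275.0, 297.0], 0.91), ([384.0, 322.0], 0.77), ([343.0, 253.0], 0.59), ([270.0, 194.0], 0.55)]
button_top [([340.0, 256.0], 0.43), ([254.0, 202.0], 0.41), ([336.0, 268.0], 0.4), ([272.0, 318.0], 0.39)]
crossbar [([391.0, 317.0], 0.91), ([267.0, 172.0], 0.85), ([272.0, 294.0], 0.78), ([345.0, 241.0], 0.64), ([438.0, 203.0], 0.59)]
trays [([416.0, 169.0, 473.0, 233.0], 0.7)]
dish [([134.0, 262.0, 169.0, 303.0], 0.68)]
toy [([445.0, 281.0, 463.0, 302.0], 0.88)]
tin [([129.0, 165.0, 188.0, 215.0], 0.97)]
stand [([311.0, 238.0, 374.0, 278.0], 0.78), ([236.0, 281.0, 308.0, 326.0], 0.78), ([378.0, 302.0, 426.0, 339.0], 0.73), ([234.0, 158.0, 299.0, 210.0], 0.68)]
```

```bash
python3 - <<'E'
import cv2
a=cv2.imread("pics/scene0.png")[140:330,150:470];b=cv2.imread("pics/top0.png")[140:350,120:480]
cv2.imwrite("pics/a.png",cv2.resize(a,None,fx=2.5,fy=2.5,interpolation=3));cv2.imwrite("pics/b.png",cv2.resize(b,None,fx=2.2,fy=2.2,interpolation=3))
E
```

```text
(no output)
```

View pics/a.png

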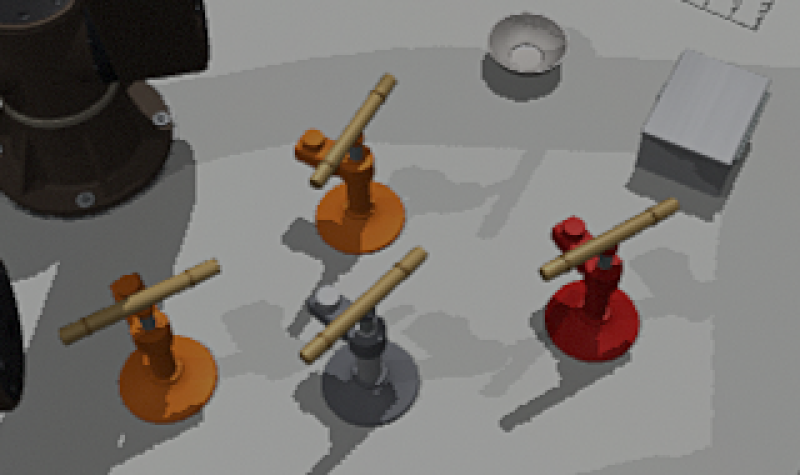

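View pics/b.png

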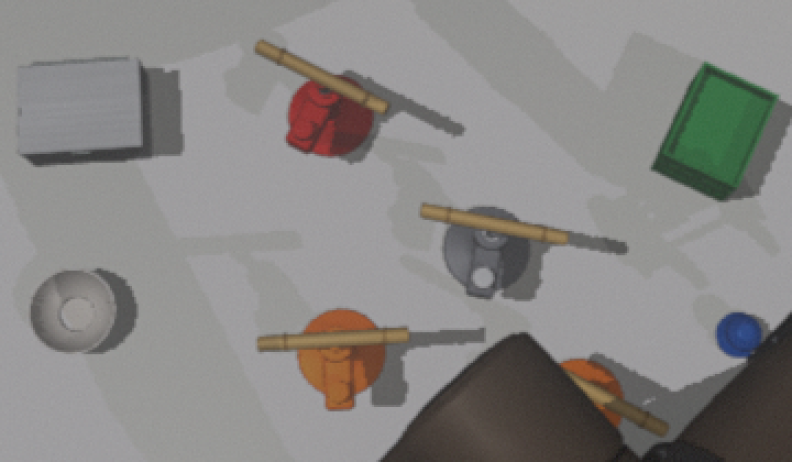

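The grey stand is at about top pixel (343,253) and scene pixel (297,290). The red and orange ones are look-alikes. I'll fit its pose from the bar ends and the button in both views.

```bash
cat > h.py <<'E'
from station import *
import numpy as np
from scipy.optimize import least_squares
def proj(k,P):
    E=np.linalg.inv(k["extrinsics"]);p=k["camera_matrix"]@(E[:3,:3]@np.asarray(P).T+E[:3,3:]);return (p[:2]/p[2]).T
def stand_pts(v,h=.168):
    x,y,a=v;c,s=np.cos(a),np.sin(a)
    L=np.array([[0,-.085,h],[0,.085,h],[-.056,0,.124]])
    return np.c_[x+c*L[:,0]-s*L[:,1],y+s*L[:,0]+c*L[:,1],L[:,2]]
E
python3 - <<'E'
from h import *
T=np.array([[567,238],[424,210],[483,277]])/2.2+[120,140]
S=np.array([[306,355],[422,253],[328,297]])/2.5+[150,140]
kt,ks=calibration("top"),calibration("scene")
for name,obs in(("both",[(kt,T),(ks,S)]),("top",[(kt,T)]),("scene",[(ks,S)])):
    for sw in (0,1):
        f=lambda v:np.concatenate([(proj(k,stand_pts(v))-(o[[1,0,2]] if sw and k is ks else o)).ravel() for k,o in obs])
        r=min((least_squares(f,[.5,-.05,a]) for a in(-2,-1,0,1,2,3)),key=lambda r:r.cost)
        print(name,sw,r.x,r.cost,np.round(r.fun,1),stand_pts(r.x)[2])
E
```

```text
both 0 [ 0.4998696  -0.09877515  6.08350309] 2.9939146703803976 [ 0.4 -0.3 -0.8 -0.6  0.3 -0.5 -1.   1.1 -0.1 -0.7 -0.1 -1.3] [ 0.44498234 -0.0876671   0.124     ]
both 1 [ 0.49734364 -0.08469552  0.41999328] 3688.41004576316 [ -7.8 -19.3  -4.1  20.5   8.   -0.9 -26.1  45.   30.3 -52.7  -4.    4.4] [ 0.4462105  -0.10752976  0.124     ]
top 0 [ 0.49868292 -0.09888564  6.08201976] 0.5039282713393008 [ 0.4  0.2 -0.8 -0.2  0.3 -0. ] [ 0.4438122 -0.0876962  0.124    ]
top 1 [ 0.49868292 -0.09888564  6.08201976] 0.5039282713393008 [ 0.4  0.2 -0.8 -0.2  0.3 -0. ] [ 0.4438122 -0.0876962  0.124    ]
scene 0 [ 0.50116635 -0.09884093 -0.19853805] 1.8244884488535347 [-0.5  1.4  0.3 -0.5  0.3 -1.1] [ 0.44626641 -0.0877957   0.124     ]
scene 1 [ 0.46530223 -0.09005077 -3.39146855] 517.3741000762085 [ -8.5  -7.9 -11.7  -9.   20.5  16.1] [ 0.51956305 -0.10389866  0.124     ]
```

Call:
arm_command([
  {"tx":-0.1,"ty":0.1,"tz":-0.15,"twist":0.03},
  {"tx":-0.2,"ty":0.22,"tz":-0.2,"twist":0.06},
  {"tx":-0.31,"ty":0.34,"tz":-0.2,"twist":0.09},
  {"tx":-0.42,"ty":0.46,"tz":-0.2,"twist":0.12},
  {"tx":-0.53,"ty":0.58,"tz":-0.2,"twist":0.15},
  {"tx":-0.63,"ty":0.7,"tz":-0.2,"twist":0.18},
  {"tx":-0.7,"ty":0.78,"tz":-0.2,"twist":0.205},
  {"tx":-0.73,"ty":0.81,"tz":-0.2,"twist":0.205},
], claw=0, grip_force=40)

```text
t: 1.57
eef_pos: [0.3688, -0.3446, 0.2773]
ee_rot: [3.141, 0.002, 2.941]
force: [-0.6, -1.0, -0.3]
width: 0.0398
gripper_force: 0.0
```

```bash
cat >> h.py <<'E'
V=[0.4999,-0.0988,-0.1997]
def shift(xyz,yaw=None):
    "shares along tool axes to bring the TCP to xyz (and yaw)"
    s=get_state();y=s["ee_rot"][2];d=np.array(xyz)-s["eef_pos"]
    w=None if yaw is None else (-(yaw-y)+np.pi)%(2*np.pi)-np.pi
    print("t",s["t"],"pos",s["eef_pos"].round(4),"rot",s["ee_rot"].round(3),"F",s["force"].round(1),"q",s["q"].round(2),"w",s["width"])
    print("tx %.3f ty %.3f tz %.3f"%tuple(np.array([d[0]*np.cos(y)+d[1]*np.sin(y),d[0]*np.sin(y)-d[1]*np.cos(y),-d[2]])/.25),"twist",None if w is None else round(w/np.pi,3))
E
python3 -c "
from h import *
shift([.445,-.0877,.23],2.942)"
```

```text
t 1.5667 pos [ 0.3688 -0.3446  0.2773] rot [3.141e+00 2.000e-03 2.941e+00] F [-0.6 -1.  -0.3] q [-0.36  0.04 -0.27 -0.   -1.25 -1.41] w 0.039796188011211146
tx -0.093 ty 1.068 tz 0.189 twist -0.0
```

Call:
arm_command([
  {"tx":-0.01,"ty":0.15},
  {"tx":-0.02,"ty":0.3},
  {"tx":-0.04,"ty":0.45},
  {"tx":-0.05,"ty":0.6},
  {"tx":-0.07,"ty":0.75},
  {"tx":-0.08,"ty":0.88},
  {"tx":-0.09,"ty":0.98},
  {"tx":-0.09,"ty":1.0},
])

```text
invalid input
```

```bash
python3 - <<'E'
from h import *
import cv2
shift([.445,-.0877,.2],2.942)
k=calibration("wrist");im=grab_frame("wrist").copy()
for p in proj(k,stand_pts(V)): cv2.circle(im,tuple(int(round(c)) for c in p),4,(255,0,255),1)
for q in("button_top","crossbar"): print(q,[(np.round(d["uv"]).tolist(),round(d["score"],2)) for d in spot_point(q,"wrist")])
print(proj(k,stand_pts(V)).round().tolist())
cv2.imwrite("pics/w1.png",im[:,:,::-1])
E
```

```text
t 1.5667 pos [ 0.3688 -0.3446  0.2773] rot [3.141e+00 2.000e-03 2.941e+00] F [-0.6 -1.  -0.3] q [-0.36  0.04 -0.27 -0.   -1.25 -1.41] w 0.039796188011211146
tx -0.093 ty 1.068 tz 0.309 twist -0.0
button_top [([511.0, 20.0], 0.82)]
crossbar [([502.0, 102.0], 0.92)]
[[558.0, 341.0], [786.0, 340.0], [645.0, 250.0]]
```

View pics/w1.png

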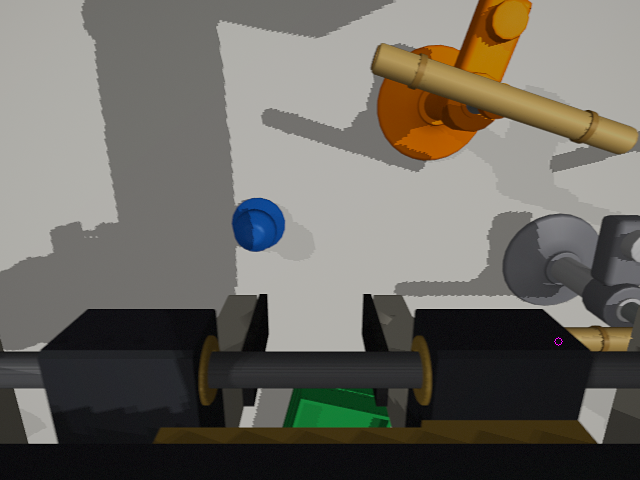

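The move was refused, probably because the rows left keys out. The wrist picture shows an orange look-alike at (450,90) and the grey stand at the right edge (600,260), where I predicted it.

Call:
arm_command([
  {"tx":-0.01,"ty":0.15,"tz":0,"twist":0},
  {"tx":-0.02,"ty":0.3,"tz":0,"twist":0},
  {"tx":-0.04,"ty":0.45,"tz":0,"twist":0},
  {"tx":-0.05,"ty":0.6,"tz":0,"twist":0},
  {"tx":-0.07,"ty":0.75,"tz":0,"twist":0},
  {"tx":-0.08,"ty":0.88,"tz":0,"twist":0},
  {"tx":-0.09,"ty":0.98,"tz":0,"twist":0},
  {"tx":-0.09,"ty":1.0,"tz":0,"twist":0},
])

```text
t: 2.38
eef_pos: [0.441, -0.1053, 0.2765]
ee_rot: [3.141, 0.0, 2.945]
force: [-0.5, -0.2, -0.3]
width: 0.0007
gripper_force: 0.0
```

```bash
python3 - <<'E'
from h import *
import cv2
shift([.445,-.0877,.2],2.942)
k=calibration("wrist");im=grab_frame("wrist").copy()
for p in proj(k,stand_pts(V)): cv2.circle(im,tuple(int(round(c)) for c in p),4,(255,0,255),1)
for q in("button_top","crossbar"): print(q,[(np.round(d["uv"]).tolist(),round(d["score"],2)) for d in spot_point(q,"wrist")])
print(proj(k,stand_pts(V)).round().tolist())
cv2.imwrite("pics/w2.png",im[:,:,::-1])
E
```

```text
t 2.3833 pos [ 0.441  -0.1053  0.2765] rot [3.141 0.    2.945] F [-0.5 -0.2 -0.3] q [ 0.2  -0.05 -0.37 -0.   -1.25 -1.97] w 0.0007075417922509145
tx -0.002 ty 0.072 tz 0.306 twist 0.001
button_top [([340.0, 222.0], 0.8)]
crossbar [([602.0, 68.0], 0.86), ([95.0, 62.0], 0.79)]
[[223.0, 314.0], [456.0, 314.0], [338.0, 224.0]]
```

View pics/w2.png

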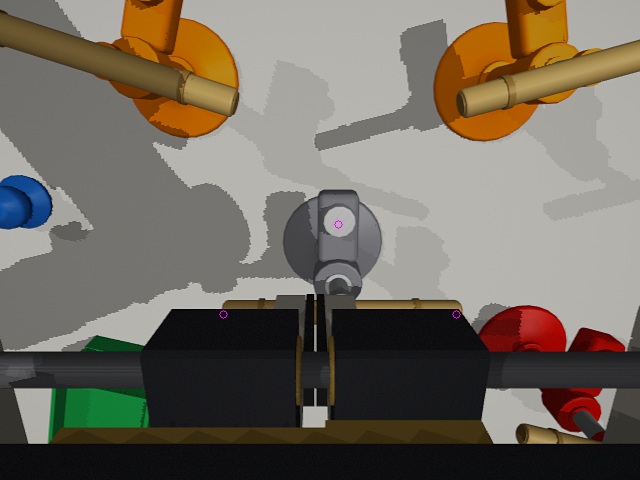

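The button shows at (340,222) and was predicted at (338,224), so the fit holds. I'll centre over it and go down to just above.

Call:
arm_command([
  {"tx":0,"ty":0.07,"tz":0.1,"twist":0},
  {"tx":0,"ty":0.07,"tz":0.2,"twist":0},
  {"tx":0,"ty":0.07,"tz":0.3,"twist":0},
  {"tx":0,"ty":0.07,"tz":0.4,"twist":0},
  {"tx":0,"ty":0.07,"tz":0.48,"twist":0},
  {"tx":0,"ty":0.07,"tz":0.54,"twist":0},
  {"tx":0,"ty":0.07,"tz":0.57,"twist":0},
  {"tx":0,"ty":0.07,"tz":0.57,"twist":0},
])

```text
t: 3.2
eef_pos: [0.442, -0.0913, 0.1325]
ee_rot: [-3.14, -0.003, 2.942]
force: [0.1, 0.0, 0.0]
width: 0.0003
gripper_force: 0.0
```

```bash
python3 -c "
from h import *
shift([.445,-.0877,.116],2.942)"
```

```text
t 3.2 pos [ 0.442  -0.0913  0.1325] rot [-3.140e+00 -3.000e-03  2.942e+00] F [0.1 0.  0. ] q [ 0.24  0.08 -0.59 -0.   -0.9  -2.01] w 0.0003492958700609865
tx -0.009 ty 0.016 tz 0.066 twist -0.0
```

Call:
arm_command([
  {"tx":-0.009,"ty":0.016,"tz":0.02,"twist":0},
  {"tx":-0.009,"ty":0.016,"tz":0.03,"twist":0},
  {"tx":-0.009,"ty":0.016,"tz":0.04,"twist":0},
  {"tx":-0.009,"ty":0.016,"tz":0.05,"twist":0},
  {"tx":-0.009,"ty":0.016,"tz":0.06,"twist":0},
  {"tx":-0.009,"ty":0.016,"tz":0.066,"twist":0},
  {"tx":-0.009,"ty":0.016,"tz":0.066,"twist":0},
  {"tx":-0.009,"ty":0.016,"tz":0.066,"twist":0},
])

```text
t: 3.87
eef_pos: [0.4458, -0.0862, 0.1174]
ee_rot: [-3.142, -0.0, 2.943]
force: [-1.3, -0.2, -0.1]
width: 0.0004
gripper_force: 0.0
```

Call:
arm_command([
  {"tx":0,"ty":0,"tz":0.004,"twist":0},
  {"tx":0,"ty":0,"tz":0.008,"twist":0},
  {"tx":0,"ty":0,"tz":0.012,"twist":0},
  {"tx":0,"ty":0,"tz":0.012,"twist":0},
  {"tx":0,"ty":0,"tz":0.012,"twist":0},
  {"tx":0,"ty":0,"tz":0.012,"twist":0},
  {"tx":0,"ty":0,"tz":0.012,"twist":0},
  {"tx":0,"ty":0,"tz":0.012,"twist":0},
])

```text
t: 4.53
eef_pos: [0.4461, -0.0863, 0.1152]
ee_rot: [-3.142, 0.0, 2.944]
force: [-3.8, 0.8, 9.5]
width: 0.0006
gripper_force: 5.3
```

Call:
arm_command([
  {"tx":0,"ty":0,"tz":0.004,"twist":0},
  {"tx":0,"ty":0,"tz":0.008,"twist":0},
  {"tx":0,"ty":0,"tz":0.008,"twist":0},
  {"tx":0,"ty":0,"tz":0.008,"twist":0},
  {"tx":0,"ty":0,"tz":0.008,"twist":0},
  {"tx":0,"ty":0,"tz":0.008,"twist":0},
  {"tx":0,"ty":0,"tz":0.008,"twist":0},
  {"tx":0,"ty":0,"tz":0.008,"twist":0},
])

```text
t: 5.2
eef_pos: [0.4462, -0.0864, 0.1149]
ee_rot: [-3.141, 0.001, 2.944]
force: [-11.5, 5.0, 31.6]
width: 0.0008
gripper_force: 15.5
```

The button is at its hard stop (31 N). Next I'll retreat, open the fingers, turn 90° and move over the bar.

Call:
arm_command([
  {"tx":0,"ty":0,"tz":-0.1,"twist":0},
  {"tx":0,"ty":0,"tz":-0.25,"twist":0},
  {"tx":0,"ty":0,"tz":-0.4,"twist":0},
  {"tx":0,"ty":0,"tz":-0.52,"twist":-0.03},
  {"tx":-0.05,"ty":-0.03,"tz":-0.6,"twist":-0.07},
  {"tx":-0.1,"ty":-0.06,"tz":-0.6,"twist":-0.1},
  {"tx":-0.15,"ty":-0.09,"tz":-0.6,"twist":-0.14},
  {"tx":-0.22,"ty":-0.127,"tz":-0.6,"twist":-0.18},
], claw=1)

```text
t: 5.87
eef_pos: [0.4938, -0.1283, 0.263]
ee_rot: [3.141, 0.001, -2.769]
force: [-0.2, -0.2, -0.3]
width: 0.048
gripper_force: 0.0
```

Call:
arm_command([
  {"tx":0,"ty":0,"tz":0,"twist":-0.04},
  {"tx":0,"ty":0,"tz":0,"twist":-0.08},
  {"tx":0,"ty":0,"tz":0,"twist":-0.12},
  {"tx":0,"ty":0,"tz":0,"twist":-0.16},
  {"tx":0,"ty":0,"tz":0,"twist":-0.2},
  {"tx":0,"ty":0,"tz":0,"twist":-0.24},
  {"tx":0,"ty":0,"tz":0,"twist":-0.28},
  {"tx":0,"ty":0,"tz":0,"twist":-0.32},
])

```text
t: 6.53
eef_pos: [0.4935, -0.1282, 0.2621]
ee_rot: [3.141, 0.0, -1.77]
force: [0.6, 0.0, -0.8]
width: 0.0872
gripper_force: 0.0
```

```bash
python3 - <<'E'
from h import *
import cv2
shift([.494,-.128,.149],2.942+np.pi/2)
k=calibration("wrist");im=grab_frame("wrist").copy()
P=proj(k,stand_pts(V))
for p in P: cv2.circle(im,tuple(int(round(c)) for c in p),4,(255,0,255),1)
print(P.round().tolist())
cv2.imwrite("pics/w3.png",im[:,:,::-1])
E
```

```text
t 6.5333 pos [ 0.4935 -0.1282  0.2621] rot [ 3.141  0.    -1.77 ] F [ 0.6  0.  -0.8] q [ 0.13  0.06 -0.29 -0.   -1.22 -0.33] w 0.08720059323062701
tx -0.001 ty -0.002 tz 0.452 twist 0.0
[[313.0, 161.0], [313.0, 394.0], [385.0, 265.0]]
```

View pics/w3.png

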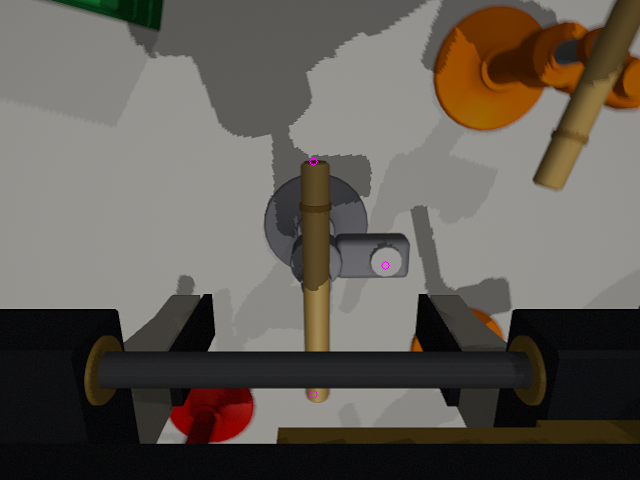

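The bar lies centred between the open fingers and matches the predicted points (313,161) and (313,394). I'll descend and grip.

Call:
arm_command([
  {"tx":0,"ty":0,"tz":0.08,"twist":0},
  {"tx":0,"ty":0,"tz":0.16,"twist":0},
  {"tx":0,"ty":0,"tz":0.24,"twist":0},
  {"tx":0,"ty":0,"tz":0.32,"twist":0},
  {"tx":0,"ty":0,"tz":0.38,"twist":0},
  {"tx":0,"ty":0,"tz":0.43,"twist":0},
  {"tx":0,"ty":0,"tz":0.45,"twist":0},
  {"tx":0,"ty":0,"tz":0.45,"twist":0},
])

```text
t: 7.25
eef_pos: [0.4929, -0.1283, 0.1488]
ee_rot: [3.139, -0.001, -1.778]
force: [-0.2, -0.1, -0.4]
width: 0.0877
gripper_force: 0.0
```

Call:
arm_command([
  {"tx":0,"ty":0,"tz":0,"twist":0},
  {"tx":0,"ty":0,"tz":0,"twist":0},
  {"tx":0,"ty":0,"tz":0,"twist":0},
  {"tx":0,"ty":0,"tz":0,"twist":0},
  {"tx":0,"ty":0,"tz":0,"twist":0},
  {"tx":0,"ty":0,"tz":0,"twist":0},
  {"tx":0,"ty":0,"tz":0,"twist":0},
  {"tx":0,"ty":0,"tz":0,"twist":0},
], claw=0, grip_force=40)

```text
t: 7.92
eef_pos: [0.4938, -0.1283, 0.1501]
ee_rot: [-3.141, 0.0, -1.776]
force: [0.2, -0.1, -0.2]
width: 0.0398
gripper_force: 0.0
```

Call:
arm_command([
  {"tx":0,"ty":0,"tz":0,"twist":0},
  {"tx":0,"ty":0,"tz":0,"twist":0},
  {"tx":0,"ty":0,"tz":0,"twist":0},
  {"tx":0,"ty":0,"tz":0,"twist":0},
  {"tx":0,"ty":0,"tz":0,"twist":0},
  {"tx":0,"ty":0,"tz":0,"twist":0},
  {"tx":0,"ty":0,"tz":0,"twist":0},
  {"tx":0,"ty":0,"tz":0,"twist":0},
])

```text
t: 8.58
eef_pos: [0.493, -0.1282, 0.1499]
ee_rot: [3.14, -0.0, -1.776]
force: [-4.2, 2.2, 3.1]
width: 0.0168
gripper_force: 40.0
```

Gripped at 17 mm opening. Drawing up.

Call:
arm_command([
  {"tx":0,"ty":0,"tz":-0.02,"twist":0},
  {"tx":0,"ty":0,"tz":-0.05,"twist":0},
  {"tx":0,"ty":0,"tz":-0.08,"twist":0},
  {"tx":0,"ty":0,"tz":-0.11,"twist":0},
  {"tx":0,"ty":0,"tz":-0.14,"twist":0},
  {"tx":0,"ty":0,"tz":-0.17,"twist":0},
  {"tx":0,"ty":0,"tz":-0.19,"twist":0},
  {"tx":0,"ty":0,"tz":-0.2,"twist":0},
])

```text
t: 9.25
eef_pos: [0.4931, -0.1282, 0.201]
ee_rot: [3.141, 0.0, -1.776]
force: [-5.5, 3.3, -3.1]
width: 0.0168
gripper_force: 40.0
```

Call:
arm_command([
  {"tx":0,"ty":0,"tz":-0.02,"twist":0},
  {"tx":0,"ty":0,"tz":-0.04,"twist":0},
  {"tx":0,"ty":0,"tz":-0.06,"twist":0},
  {"tx":0,"ty":0,"tz":-0.08,"twist":0},
  {"tx":0,"ty":0,"tz":-0.1,"twist":0},
  {"tx":0,"ty":0,"tz":-0.12,"twist":0},
  {"tx":0,"ty":0,"tz":-0.14,"twist":0},
  {"tx":0,"ty":0,"tz":-0.16,"twist":0},
])

```text
t: 9.92
eef_pos: [0.4931, -0.1282, 0.2407]
ee_rot: [3.14, -0.0, -1.776]
force: [-5.8, 3.2, -4.3]
width: 0.0171
gripper_force: 40.0
```

```bash
python3 - <<'E'
from h import *
shift([.493,-.128,.270])
E
```

```text
t 9.9167 pos [ 0.4931 -0.1282  0.2407] rot [ 3.14  -0.    -1.776] F [-5.8  3.2 -4.3] q [ 0.13  0.08 -0.32 -0.   -1.17 -0.34] w 0.01711701945268366
tx -0.001 ty 0.000 tz -0.117 twist None
```

Up 91 mm, with no slip signs. Now the last 29 mm, slowly onto the end stop.

Call:
arm_command([
  {"tx":0,"ty":0,"tz":-0.02,"twist":0},
  {"tx":0,"ty":0,"tz":-0.04,"twist":0},
  {"tx":0,"ty":0,"tz":-0.06,"twist":0},
  {"tx":0,"ty":0,"tz":-0.08,"twist":0},
  {"tx":0,"ty":0,"tz":-0.095,"twist":0},
  {"tx":0,"ty":0,"tz":-0.105,"twist":0},
  {"tx":0,"ty":0,"tz":-0.112,"twist":0},
  {"tx":0,"ty":0,"tz":-0.112,"twist":0},
])

```text
t: 10.58
eef_pos: [0.4931, -0.1282, 0.2691]
ee_rot: [3.141, 0.0, -1.776]
force: [-7.1, 3.3, -3.0]
width: 0.0169
gripper_force: 40.0
```

Call:
arm_command([
  {"tx":0,"ty":0,"tz":-0.004,"twist":0},
  {"tx":0,"ty":0,"tz":-0.006,"twist":0},
  {"tx":0,"ty":0,"tz":-0.008,"twist":0},
  {"tx":0,"ty":0,"tz":-0.008,"twist":0},
  {"tx":0,"ty":0,"tz":-0.008,"twist":0},
  {"tx":0,"ty":0,"tz":-0.008,"twist":0},
  {"tx":0,"ty":0,"tz":-0.008,"twist":0},
  {"tx":0,"ty":0,"tz":-0.008,"twist":0},
])

```text
t: 11.25
eef_pos: [0.4931, -0.1282, 0.2701]
ee_rot: [3.14, 0.0, -1.776]
force: [-5.9, 2.9, -5.8]
width: 0.0166
gripper_force: 40.0
```

```bash
python3 - <<'E'
from h import *
import cv2
shift([.493,-.128,.270])
out=[]
for c in("scene","wrist"):
    k=calibration(c);im=grab_frame(c).copy();P=proj(k,stand_pts(V,.288));print(c,P.round(1).tolist())
    for p in P[:2]: cv2.circle(im,tuple(int(round(x)) for x in p),3,(255,0,255),1)
    out.append(im[80:330,150:450] if c=="scene" else im)
a=cv2.resize(out[0],(480,400),interpolation=3);b=cv2.resize(out[1],(320,240))
b=cv2.copyMakeBorder(b,0,160,0,0,0)
cv2.imwrite("pics/e.png",np.hstack([a,b])[:,:,::-1])
E
```

```text
t 11.25 pos [ 0.4931 -0.1282  0.2701] rot [ 3.14   0.    -1.776] F [-5.9  2.9 -5.8] q [ 0.13  0.06 -0.28 -0.   -1.24 -0.34] w 0.016632247448662728
tx -0.001 ty 0.000 tz 0.000 twist None
scene [[267.3, 257.3], [318.7, 212.7], [281.1, 257.5]]
wrist [[309.9, 197.2], [313.5, 549.0], [383.4, 261.0]]
```

View pics/e.png

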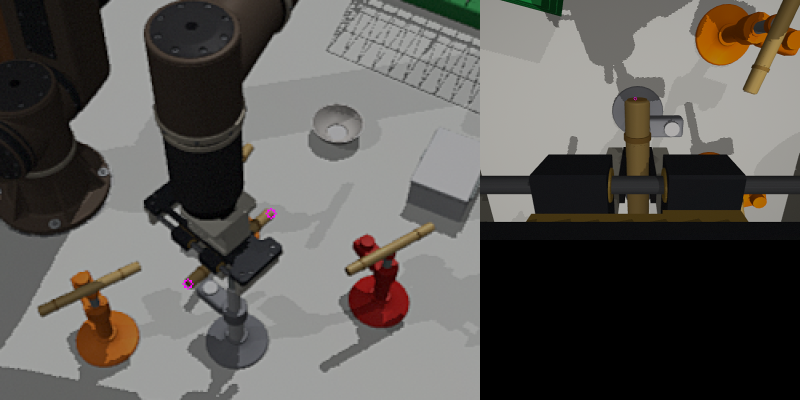

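The scene view shows the bar ends on the points predicted for full height (crop (187,284) and (270,213)), still in the fingers. One more small pull will confirm the end stop.

Call:
arm_command([
  {"tx":0,"ty":0,"tz":-0.004,"twist":0},
  {"tx":0,"ty":0,"tz":-0.006,"twist":0},
  {"tx":0,"ty":0,"tz":-0.006,"twist":0},
  {"tx":0,"ty":0,"tz":-0.006,"twist":0},
  {"tx":0,"ty":0,"tz":-0.006,"twist":0},
  {"tx":0,"ty":0,"tz":-0.006,"twist":0},
  {"tx":0,"ty":0,"tz":-0.006,"twist":0},
  {"tx":0,"ty":0,"tz":-0.006,"twist":0},
])

```text
t: 12.02
eef_pos: [0.493, -0.1281, 0.2703]
ee_rot: [3.139, -0.0, -1.776]
force: [-2.2, -1.4, -26.6]
width: 0.0166
gripper_force: 40.0
```

The arm is firm against the end stop (27 N), and the grip holds.

```bash
python3 -c "
from station import *
print(job_done())"
```

```text
the job is handed in; nothing more can be done
None
```

I pressed the release button fully in, drew the crossbar up to its second stop, and handed the job in at about 12 s with the gripper still holding it there; the judge gave no verdict.

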